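# Sort slack hand-pump bulbs from firm ones by squeezing

## Robot

A 6-joint arm with a two-finger parallel gripper is mounted at the origin on the work surface. World frame = base frame: x ahead of the robot, y to its left, z up, the work surface at z = 0. Lengths are in m, angles in degrees, forces in N, time in s.
With the tool pointing down it reaches from about 0.35 to 0.875 m from the base axis. Payload 4.2 kg.
Tool frame: the origin (TCP) lies at the very end of the fingers, on their centre line; the grasp point (between the pads) lies 19 mm behind it (r.grip_point_offset is the distance from the TCP to the grasp point, in m); z points along the fingers, y is the line along which they close (so a half turn about z gives the same grasp; the last joint's range is limited). The gripper opens to 87 mm and grips with 3 to 60 N. Pads are 19 mm wide; open, the fingers measure 117 mm over their backs; the gripper's body (75 mm by 190 mm) begins 51 mm behind the grasp point.
Start: joints at [92.109, 22.042, 0.453, 0, -68.411, -14.817], TCP at [0.137, 0.61, 0.223] pointing down, gripper open.
Joint ranges: [-179.83, 179.83], [-69.29, 118.12], [-61.27, 80.66], [-181.25, 117.63], [-171.15, -9.14], [-177.46, 177.46]. Speed limits (degrees/s): [159.86, 159.86, 180, 180, 180, 180].

## Interface

Orientations are given as a 3x3 rotation matrix whose columns are the frame's x, y, z axes.
In Python, from station import r, cams gives the robot as it stands. The module is installed in compiled form; this text tells all that it offers.
- The arm moves only by the shell command python3 -m handwheel 'ROWS'. ROWS is JSON, a list that holds one entry, the list of rows, each a list of 7 numbers: the turn, a rotation vector about the tool's x, y, z in units of 6 degrees (1.0 is 6 degrees), then the shift along the tool's x, y, z in m, then the finger opening in m, from 0 to 0.087. In form: [[[ax, ay, az, x, y, z, jaw], ...]]. A call has 1 to 12 rows; each row shifts and turns the commanded pose from where the row before left it, along the tool's axes as they then stand; what a row does not reach is not made up. A row lasts 1/10 s, in which the tool goes at most 50 mm and 8.59 degrees, less where a joint would pass 70% of its speed; a pose out of reach is approached as far as the arm can. A call with a gripper value outside its range is refused whole. The fingers move at their own pace and stop on an object; the grip force is fixed at half the most. Time passes only in rows, so rows that do not move let the fingers close. It gives the time, the measured TCP pose, the force, the opening and the grip force at its end, in the units of the state.
- r.sense(): the state, without advancing time (a new reading comes with each control period).
- cams.capture(name): name is "scene" or "side" or "wrist"; returns the picture (384x512x3 uint8, red, green, blue); there is no depth.
- cams.get_calibration(name): a dict with "camera_matrix" (3x3 intrinsics, pixels), "k1" (the pictures are not rectified: a ray, as slopes to the right and down, at radius r is drawn at 1 + k1 r^2 times it, then the intrinsics apply), "rvec" (rotation vector, rad) and "tvec" (3), from world to camera coordinates, as OpenCV has them; the wrist camera has in their place "T_tool_cam" (4x4, takes a point from camera to tool coordinates, whose origin is the TCP and whose axes are the flange's). Camera axes: x right, y down, z forward; pixel columns grow to the right and rows downward; lengths in m; the calibration is good to about 2 mm. A picture is of the moment at which its call begins: read the wrist's pose just before it. get_calibration takes no time and is no camera call.
- r.finish_job(): hands the job in; it is judged then, once.
The state is a dict: "time_s": time; "joints": joint angles; "joint_velocities": joint speeds; "effort": joint torques, N m; "tcp_pos": TCP position; "ee_rot": TCP orientation; "wrist_force": force on the tool from outside, world axes, zero at the start; "moment": the same for the moment, N m; "gripper_width": opening from 0.0 (shut) to 1.0 (fully open); "gripper_force": force on a finger pad.
Only numpy, scipy, OpenCV 4.12 (cv2) and the standard library are available. Lean on these libraries where they do the work, as an engineer would, in place of code of your own. Each camera call takes 0.05 s, during which the arm holds its last target. There are 200 camera calls.

## Task

The three rubber hand-pump bulbs on the bench look alike, but perished rubber goes slack: squeezed firmly across the belly, a slack bulb caves in and stays flattened, while a sound one stays firm and plump. Find out by squeezing, and lay every firm bulb in the shallow steel tray and every slack one in the deeper white discard tub, each lying on the floor of its container and not on another. Leave the dish, the bung and the small jar among them where they are.

Things in the scene. Friction and masses are not known exactly. Their poses are not given: they have to be found in the camera images.
- bulb_a_mid (a point): centre (half-way along and up, 24 mm above what it lies on) of a 120 mm long black rubber hand-pump bulb, lying level on two grey plastic end collars (14 x 36 x 48 mm high), a 14 mm spout past one. x runs along it, z up. Squeezed across y: the belly is 56 mm wide there when free, 44 mm high, at full width for 38 mm of its length. Weight 1.1 to 2 N. Its firmness: see bulb_b_mid
- bulb_b_mid (a point): centre of a second bulb, same look and sizes as bulb_a_mid. All three: between fingers closing with 10 N a slack bulb caves in by 12 mm (to 44 mm wide) and stays so; under 4 N it does not yield. A firm bulb gives 1 to 3 mm at 10 N, under 7 mm at 60 N, and springs back. The bulbs change places from start to start, any may be slack or firm, and nothing shows it before it is squeezed
- bulb_c_mid (a point): centre of a third bulb, same look and sizes as bulb_a_mid; firmness as told at bulb_b_mid
- tray_floor (a point): centre of the inner floor of the shallow steel tray, for firm bulbs: inside 154 mm along x, 224 mm along y, rim 19 mm above the floor; a rib along x through the middle (6 mm wide, 10 mm high) parts it into two bays, each for one bulb laid along x, 56 mm either side of the rib. Fixed to the bench, floor 3 mm above it; z up
- tub_floor (a point): centre of the inner floor of the deeper white plastic discard tub, for slack bulbs, no rib: inside 152 mm along its x and 222 mm along its y, rim 41 mm above the floor. Fixed to the bench, floor 4 mm above it; z up
- bulb_a_l (a joint): how far the +y side of bulb a is pressed in, m: 0 when plump, as all are at the start; at most 0.006
- bulb_a_r (a joint): how far the -y side of bulb a is pressed in, m: 0 when plump, as all are at the start; at most 0.006
- bulb_b_l (a joint): how far the +y side of bulb b is pressed in, m: 0 when plump, as all are at the start; at most 0.006
- bulb_b_r (a joint): how far the -y side of bulb b is pressed in, m: 0 when plump, as all are at the start; at most 0.006
- bulb_c_l (a joint): how far the +y side of bulb c is pressed in, m: 0 when plump, as all are at the start; at most 0.006
- bulb_c_r (a joint): how far the -y side of bulb c is pressed in, m: 0 when plump, as all are at the start; at most 0.006
- dish: origin under a white porcelain dish, 72 mm wide, 32 mm high. A bystander: it must stay where it is
- bung: origin under a reddish tapered bung, 50 mm wide, 42 mm high. A bystander: it must stay where it is
- sample_jar: origin under a small jar, 48 mm wide, 58 mm high. A bystander: it must stay where it is
Mind the look-alikes: they are no part of the job. What is shaped like the part that bears bulb_c_mid but blue or red is not meant.

How it is judged (in metres and radians):
At the end, for the whole second after the job is handed in: The slack bulbs, flattened (a side pressed in over 2 mm), lie in the tub, the firm, still plump one in the steel tray: each bulb's centre within 68 mm along x and 100 mm along y of that floor's centre and under 42 mm above it (on the floor, not on another bulb or the rim) ((((not (value of joint any of bulb_a_l, bulb_a_r above 0.002 m) and x of bulb_a_mid in the frame of tray_floor between -0.068 and 0.068 m and y of bulb_a_mid in the frame of tray_floor between -0.1 and 0.1 m and z of bulb_a_mid in the frame of tray_floor below 0.042 m) and (value of joint any of bulb_b_l, bulb_b_r above 0.002 m and x of bulb_b_mid in the frame of tub_floor between -0.068 and 0.068 m and y of bulb_b_mid in the frame of tub_floor between -0.1 and 0.1 m and z of bulb_b_mid in the frame of tub_floor below 0.042 m) and (value of joint any of bulb_c_l, bulb_c_r above 0.002 m and x of bulb_c_mid in the frame of tub_floor between -0.068 and 0.068 m and y of bulb_c_mid in the frame of tub_floor between -0.1 and 0.1 m and z of bulb_c_mid in the frame of tub_floor below 0.042 m)) or ((not (value of joint any of bulb_b_l, bulb_b_r above 0.002 m) and x of bulb_b_mid in the frame of tray_floor between -0.068 and 0.068 m and y of bulb_b_mid in the frame of tray_floor between -0.1 and 0.1 m and z of bulb_b_mid in the frame of tray_floor below 0.042 m) and (value of joint any of bulb_a_l, bulb_a_r above 0.002 m and x of bulb_a_mid in the frame of tub_floor between -0.068 and 0.068 m and y of bulb_a_mid in the frame of tub_floor between -0.1 and 0.1 m and z of bulb_a_mid in the frame of tub_floor below 0.042 m) and (value of joint any of bulb_c_l, bulb_c_r above 0.002 m and x of bulb_c_mid in the frame of tub_floor between -0.068 and 0.068 m and y of bulb_c_mid in the frame of tub_floor between -0.1 and 0.1 m and z of bulb_c_mid in the frame of tub_floor below 0.042 m)) or ((not (value of joint any of bulb_c_l, bulb_c_r above 0.002 m) and x of bulb_c_mid in the frame of tray_floor between -0.068 and 0.068 m and y of bulb_c_mid in the frame of tray_floor between -0.1 and 0.1 m and z of bulb_c_mid in the frame of tray_floor below 0.042 m) and (value of joint any of bulb_a_l, bulb_a_r above 0.002 m and x of bulb_a_mid in the frame of tub_floor between -0.068 and 0.068 m and y of bulb_a_mid in the frame of tub_floor between -0.1 and 0.1 m and z of bulb_a_mid in the frame of tub_floor below 0.042 m) and (value of joint any of bulb_b_l, bulb_b_r above 0.002 m and x of bulb_b_mid in the frame of tub_floor between -0.068 and 0.068 m and y of bulb_b_mid in the frame of tub_floor between -0.1 and 0.1 m and z of bulb_b_mid in the frame of tub_floor below 0.042 m)))); the robot touches nothing.
It fails at once if the dish, bung or jar was shifted more than 40 mm (distance of any of dish, bung, sample_jar from where it was at the start of the episode above 0.04 m).
It also fails if it takes over 64 s, if anything falls off the work surface, if the arm or the gripper's body presses on something with over 40 N, if the wrist force passes 120 N, or if a joint passes its speed limit or range.

## Working session

There is one attempt and no reset: what is moved stays moved. The work goes in short steps, Python scripts to look and compute and a shell command to move; the robot and the scene stay as the last step left them, time stands still between calls to the robot, and variables do not carry over. Pictures are saved under pics/ and viewed, at most 11 in all, crops included, and the job is handed in when it is done.

```bash
mkdir -p pics; cat > h.py <<'E'
import numpy as np, cv2
from station import r, cams
def cal(n):
    c=cams.get_calibration(n); K=np.array(c["camera_matrix"]); return c,K
def pose(n,s=None):
    c,K=cal(n)
    if n=="wrist":
        s=s or r.sense(); T=np.array(c["T_tool_cam"]); R=np.array(s["ee_rot"])
        return R@T[:3,:3], R@T[:3,3]+np.array(s["tcp_pos"])
    Rm=cv2.Rodrigues(np.array(c["rvec"],float))[0]; return Rm.T, -Rm.T@np.array(c["tvec"]).ravel()
def ray(n,uv,z,s=None):
    c,K=cal(n); R,o=pose(n,s)
    p=cv2.undistortPoints(np.array(uv,float).reshape(-1,1,2),K,np.array([c["k1"],0,0,0,0.])).reshape(-1,2)
    d=np.c_[p,np.ones(len(p))]@R.T
    return o+d*((z-o[2])/d[:,2])[:,None]
def snap(n,f):
    s=r.sense(); im=cams.capture(n); cv2.imwrite("pics/"+f,im[:,:,::-1]); return im,s
E
python3 - <<'E'
from h import *
import cv2
a,_=snap("scene","s0.png");b,_=snap("side","d0.png");w,s=snap("wrist","w0.png")
cv2.imwrite("pics/sd0.png",np.vstack([a,b])[:,:,::-1][:, :])
for n in("scene","side","wrist"):print(n,pose(n)[1].round(3),pose(n)[0][:,2].round(2),cal(n)[1].round(0).tolist(),cal(n)[0]["k1"])
print(s)
E
```

```text
scene [ 1.163 -0.435  0.735] [-0.64  0.43 -0.64] [[358.0, 0.0, 252.0], [0.0, 358.0, 191.0], [0.0, 0.0, 1.0]] -0.1029638961002668
side [ 0.458 -0.954  0.622] [ 0.03  0.85 -0.52] [[405.0, 0.0, 255.0], [0.0, 405.0, 193.0], [0.0, 0.0, 1.0]] -0.039288340562636685
wrist [0.218 0.592 0.384] [-0.29  0.07 -0.96] [[288.0, 0.0, 256.0], [0.0, 288.0, 193.0], [0.0, 0.0, 1.0]] 0.009193157724114926
{'time_s': 0.1, 'joints': array([ 9.21078523e+01,  2.20880829e+01,  3.89065641e-01, -2.59623458e-02,
       -6.84107723e+01, -1.48161946e+01]), 'joint_velocities': array([-0.02336809, -0.16199807,  0.13356394,  0.13729373, -0.00191425,
       -0.0035218 ]), 'effort': array([-2.37143195e-04, -3.91685951e+01,  1.87936717e+01,  4.23181817e+00,
        1.35178462e-02, -7.84363874e-05]), 'tcp_pos': array([0.13735771, 0.60918132, 0.22155907]), 'ee_rot': array([[ 9.75465758e-01, -2.20150930e-01, -3.50576967e-04],
       [-2.20151194e-01, -9.75463852e-01, -1.93035476e-03],
       [ 8.29942377e-05,  1.96017491e-03, -9.99998075e-01]]), 'wrist_force': array([-0.20443456, -0.22355484,  0.21934218]), 'moment': array([-0.00022179,  0.01959072, -0.02119831]), 'gripper_force': 0.0, 'gripper_width': 1.0014415511239663}
```

View pics/s0.png

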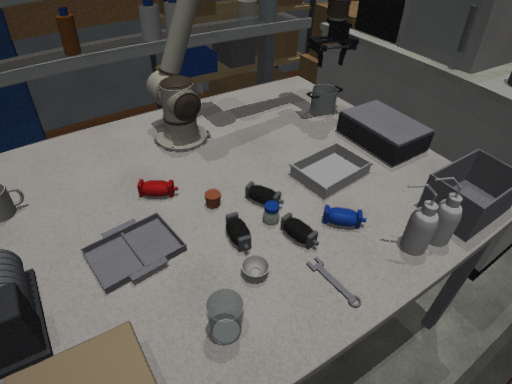

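View pics/d0.png

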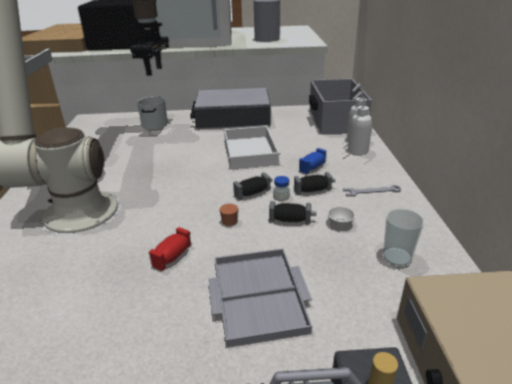

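The scene picture shows the black bulbs at about (263,194), (238,232) and (299,230). The look-alikes are red at (157,188) and blue at (343,217). The bung is at (213,199), the jar at (271,212) and the dish at (255,268). The ribbed steel tray is at (134,250) and the tub at (330,170). In the side picture the bulbs are at (253,186), (313,183) and (290,212), the tray at (258,294) and the tub at (250,147).

Next I measure them in both views.

```bash
cat > m.py <<'E'
from h import *
seeds={"scene":{"A":(263,194),"B":(238,232),"C":(299,230)},"side":{"A":(253,186),"B":(290,212),"C":(313,183)}}
def axis_from(n,im,seed,z=0.024,th=48,win=30,s=None):
    g=im.max(2); m=np.zeros(g.shape,np.uint8)
    x,y=seed; sl=np.s_[max(0,y-win):y+win,max(0,x-win):x+win]; m[sl]=(g[sl]<th)
    k,l,st,ce=cv2.connectedComponentsWithStats(m); i=1+np.argmax(st[1:,4])
    v,u=np.nonzero(l==i); P=ray(n,np.c_[u,v],z,s)[:,:2]
    ev,V=np.linalg.eigh(np.cov(P.T)); d=V[:,1]
    return ce[i],P.mean(0),np.degrees(np.arctan2(d[1],d[0]))%180,4*np.sqrt(ev)*1000,st[i,4]
def tri(uv1,uv2,a="scene",b="side"):
    oa,ob=pose(a)[1],pose(b)[1]; da=ray(a,[uv1],0)[0]-oa; db=ray(b,[uv2],0)[0]-ob
    da/=np.linalg.norm(da);db/=np.linalg.norm(db)
    t=np.linalg.lstsq(np.c_[da,-db],ob-oa,rcond=None)[0]
    p,q=oa+t[0]*da,ob+t[1]*db; return (p+q)/2,np.linalg.norm(p-q)
E
python3 - <<'E'
from m import *
I={n:cv2.imread("pics/%s0.png"%("s" if n=="scene" else "d"))[:,:,::-1] for n in("scene","side")}
for k in "ABC":
    c=[]
    for n in I:
        o=axis_from(n,I[n],seeds[n][k]);c.append(o[0]);print(k,n,*[np.round(x,3) for x in o])
    print("  tri",*[np.round(x,4) for x in tri(*c)])
a=I["scene"];b=I["side"]
cr=lambda im,x,y,w,h,f:cv2.resize(im[y:y+h,x:x+w],None,fx=f,fy=f,interpolation=2)
cv2.imwrite("pics/c1.png",np.vstack([cr(a,70,140,320,150,2.4),cr(b,140,120,240,112,3.2)[:230]])[:600,:,::-1] if 0 else np.vstack([cr(a,70,135,320,150,2),cv2.resize(b[120:232,190:360],(640,240))])[:,:,::-1])
E
```

```text
A scene [259.897 193.933] [0.473 0.054] 34.614 [78.496 98.275] 389
A side [253.593 186.014] [0.487 0.062] 62.766 [ 73.106 109.113] 366
  tri [0.4858 0.0444 0.0355] 0.0024
B scene [236.886 231.493] [ 0.573 -0.089] 161.772 [ 56.916 131.268] 481
B side [289.377 212.85 ] [ 0.574 -0.084] 148.846 [86.058 91.474] 506
  tri [ 0.574  -0.0888  0.026 ] 0.0023
C scene [297.775 230.984] [0.659 0.056] 179.374 [ 68.029 122.666] 574
C side [313.961 183.504] [0.664 0.061] 49.435 [ 79.839 104.827] 381
  tri [0.6622 0.053  0.0282] 0.001
```

View pics/c1.png

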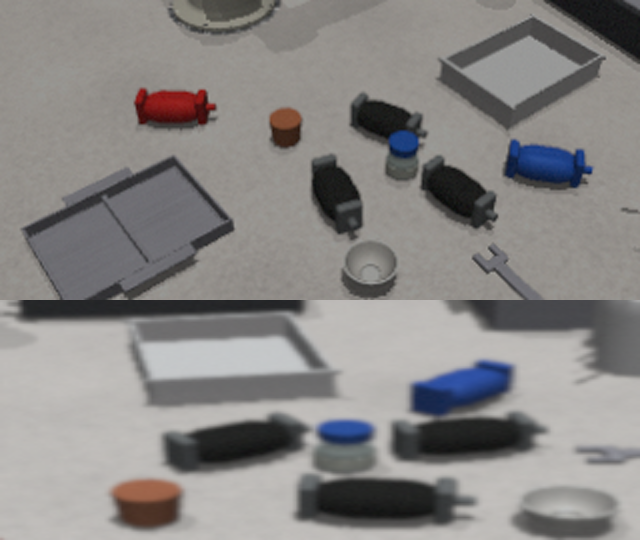

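The crop confirms three black bulbs with grey collars. The red and blue ones are decoys, the ribbed steel tray is at left and the white-floored tub is at top right. Now I move over them for an overhead wrist view.

```bash
python3 -m handwheel '[[[0,0,0,0.033,0.031,-0.006,0.087],[0,0,0,0.033,0.031,-0.006,0.087],[0,0,0,0.033,0.031,-0.006,0.087],[0,0,0,0.033,0.031,-0.006,0.087],[0,0,0,0.033,0.031,-0.006,0.087],[0,0,0,0.033,0.031,-0.006,0.087],[0,0,0,0.033,0.031,-0.006,0.087],[0,0,0,0.033,0.031,-0.006,0.087],[0,0,0,0.033,0.031,-0.006,0.087],[0,0,0,0.033,0.031,-0.006,0.087],[0,0,0,0.033,0.031,-0.006,0.087],[0,0,0,0.033,0.031,-0.006,0.087]]]'
```

```text
time_s: 1.35
tcp_pos: [0.4424, 0.1579, 0.2948]
ee_rot: [[0.976, -0.22, 0.0], [-0.22, -0.976, 0.0], [0.0, -0.0, -1.0]]
wrist_force: [0.4, 0.3, -0.4]
gripper_width: 1.001
gripper_force: 0.0
```

```bash
python3 -m handwheel '[[[0,0,0,0.033,0.031,-0.006,0.087],[0,0,0,0.033,0.031,-0.006,0.087],[0,0,0,0.033,0.031,-0.006,0.087],[0,0,0,0.033,0.031,-0.006,0.087],[0,0,0,0,0,0,0.087],[0,0,0,0,0,0,0.087],[0,0,0,0,0,0,0.087]]]'; python3 - <<'E'
from m import *
w,s=snap("wrist","w1.png");print(s["tcp_pos"],pose("wrist",s)[1])
E
```

```text
time_s: 2.05
tcp_pos: [0.5428, 0.0101, 0.3181]
ee_rot: [[0.976, -0.219, -0.001], [-0.219, -0.976, 0.0], [-0.001, 0.0, -1.0]]
wrist_force: [-0.3, 0.0, -0.2]
gripper_width: 1.005
gripper_force: 0.0
[0.54283801 0.01012054 0.31814818] [ 0.62329452 -0.0073929   0.48063687]
```

View pics/w1.png

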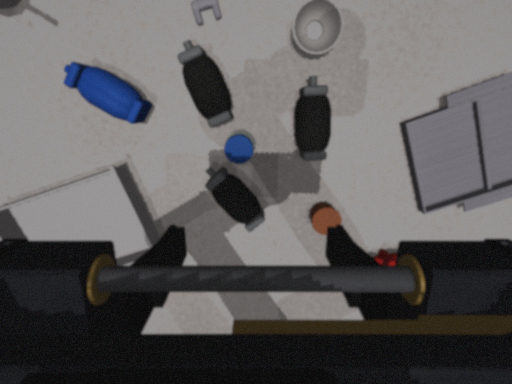

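The wrist view shows bulb A at (236,197), B at (312,120) and C at (207,87). The jar is at (239,149), the bung at (325,218), the dish at (317,28). The tray is at right with its rib from (475,100) to (487,190), and part of the tub is at left.

```bash
python3 - <<'E'
from m import *
w=cv2.imread("pics/w1.png")[:,:,::-1]; s=r.sense()
for k,sd,col in(("A",(236,197),[(217,176),(255,218)]),("B",(312,120),[(314,89),(313,155)]),("C",(207,87),[(190,53),(219,118)])):
    for th in (35,45): print(k,th,*[np.round(x,3) for x in axis_from("wrist",w,sd,0.024,th,36,s)])
    q=ray("wrist",col,0.046,s)[:,:2]; d=q[1]-q[0]; print("  collar",q.mean(0).round(3),np.degrees(np.arctan2(d[1],d[0])).round(1)%180,np.linalg.norm(d).round(3))
print("jar",ray("wrist",[(239,149)],0.058,s).round(3),"bung",ray("wrist",[(325,218)],.042,s).round(3),"dish",ray("wrist",[(317,28)],.03,s).round(3))
print("tray corners(L up,L low) rib",ray("wrist",[(402,124),(425,210),(475,100),(487,190)],[.022,.022,.013,.013],s).round(3))
print("tray scene",ray("scene",[(158,215),(186,246),(83,252),(112,284)],.022).round(3))
print("tub scene",ray("scene",[(337,148),(371,166),(290,171),(327,191)],.045).round(3))
print("tub side", ray("side",[(225,131),(268,128),(230,163),(278,161)],.045).round(3))
print("tray side",ray("side",[(215,256),(286,252),(220,339),(306,331)],.022).round(3))
E
```

```text
A 35 [236.557 198.999] [0.481 0.058] 27.125 [58.034 92.276] 1398
A 45 [236.245 197.986] [0.483 0.058] 25.58 [ 58.571 102.759] 1546
  collar [0.491 0.055] 27.30000000000001 0.092
B 35 [311.96  122.708] [ 0.576 -0.085] 170.113 [56.431 91.722] 1655
B 45 [311.784 122.841] [ 0.576 -0.085] 170.101 [57.839 94.813] 1817
  collar [ 0.578 -0.083] 169.8 0.094
C 35 [206.73   86.246] [0.663 0.059] 11.198 [56.235 90.94 ] 1835
C 45 [206.591  86.077] [0.663 0.059] 11.171 [57.045 92.59 ] 1964
  collar [0.661 0.059] 10.199999999999989 0.094
jar [[0.566 0.031 0.058]] bung [[ 0.423 -0.078  0.042]] dish [[ 0.702 -0.111  0.03 ]]
tray corners(L up,L low) rib [[ 0.543 -0.221  0.022]
 [ 0.392 -0.248  0.022]
 [ 0.553 -0.336  0.013]
 [ 0.401 -0.356  0.013]]
tray scene [[ 0.398 -0.249  0.022]
 [ 0.548 -0.23   0.022]
 [ 0.429 -0.472  0.022]
 [ 0.567 -0.434  0.022]]
tub scene [[0.424 0.419 0.045]
 [0.566 0.443 0.045]
 [0.448 0.187 0.045]
 [0.588 0.223 0.045]]
tub side [[0.399 0.432 0.045]
 [0.557 0.444 0.045]
 [0.419 0.174 0.045]
 [0.569 0.173 0.045]]
tray side [[ 0.386 -0.24   0.022]
 [ 0.548 -0.238  0.022]
 [ 0.403 -0.471  0.022]
 [ 0.56  -0.463  0.022]]
```

```bash
python3 -m handwheel '[[[0,0,0,0.018,0.028,0.03,0.087],[0,0,0,0.018,0.028,0.03,0.087],[0,0,0,0.018,0.028,0.03,0.087],[0,0,0,0,0,0.04,0.087],[0,0,0,0,0,0.04,0.087],[0,0,-0.43,0,0,0.03,0.087],[0,0,0,0,0,0,0.087],[0,0,0,0,0,0,0.087],[0,0,0,0,0,0,0.087]]]'; python3 - <<'E'
from m import *
w,s=snap("wrist","w2.png")
print(s["tcp_pos"]); c,K=cal("wrist")
R,o=pose("wrist",s); p=R.T@(np.array([0.577,-0.084,0.024])-o); u=K@(p/p[2]); print(u)
o=axis_from("wrist",w,(int(u[0]),int(u[1])),0.024,40,110,s);print(*[np.round(x,3) for x in o])
E
```

```text
time_s: 3.0
tcp_pos: [0.5793, -0.0834, 0.1211]
ee_rot: [[0.985, -0.175, 0.005], [-0.175, -0.985, -0.0], [0.005, -0.001, -1.0]]
wrist_force: [-0.8, 0.4, 0.6]
gripper_width: 0.999
gripper_force: 0.0
[ 0.57928022 -0.08342175  0.12107256]
[257.7913964  197.22706684   1.        ]
[259.769 201.118] [ 0.572 -0.085] 170.38 [59.098 94.402] 4485
```

View pics/w2.png

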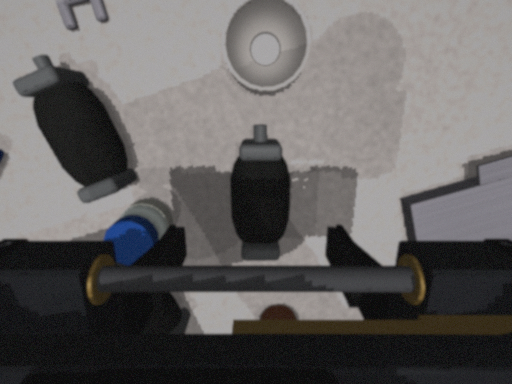

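The view shows bulb B at (261,198), centred between the fingers at (182) and (330) and aligned with them. I descend and squeeze.

```bash
python3 -m handwheel '[[[0,0,0,-0.003,0.001,0.03,0.087],[0,0,0,0,0,0.03,0.087],[0,0,0,0,0,0.03,0.087],[0,0,0,0,0,0.024,0.087],[0,0,0,0,0,0,0.087],[0,0,0,0,0,0,0.087],[0,0,0,0,0,0,0.03],[0,0,0,0,0,0,0.03],[0,0,0,0,0,0,0.03],[0,0,0,0,0,0,0.03],[0,0,0,0,0,0,0.03],[0,0,0,0,0,0,0.03]]]'; python3 -m handwheel '[[[0,0,0,0,0,0,0.03],[0,0,0,0,0,0,0.03],[0,0,0,0,0,0,0.03],[0,0,0,0,0,0,0.03]]]'
```

```text
time_s: 4.25
tcp_pos: [0.5746, -0.0847, 0.0051]
ee_rot: [[0.984, -0.176, 0.0], [-0.176, -0.984, -0.0], [0.0, 0.0, -1.0]]
wrist_force: [-1.3, -0.4, 4.1]
gripper_width: 0.543
gripper_force: 7.9
time_s: 4.65
tcp_pos: [0.5747, -0.0847, 0.0051]
ee_rot: [[0.984, -0.176, 0.0], [-0.176, -0.984, -0.0], [0.0, 0.0, -1.0]]
wrist_force: [-1.5, -0.4, 6.2]
gripper_width: 0.501
gripper_force: 30.0
```

The width fell to 43.6 mm at 30 N, so B is slack. I lift it and carry it to a stand-off from the tub to measure the tub.

```bash
python3 -m handwheel '[[[0,0,0,0,0,-0.015,0.03],[0,0,0,0,0,-0.03,0.03],[0,0,0,0,0,-0.04,0.03],[0,0,0,0,0,-0.04,0.03],[0,0,0,0,0,-0.04,0.03],[0,0,0,-0.02,-0.03,-0.02,0.03],[0,0,0,-0.022,-0.033,-0.018,0.03],[0,0,0,-0.022,-0.033,-0.018,0.03],[0,0,0,-0.022,-0.033,-0.018,0.03],[0,0,0,-0.022,-0.033,-0.018,0.03],[0,0,0,-0.022,-0.033,-0.018,0.03],[0,0,0,-0.022,-0.033,-0.018,0.03]]]' | grep -v ee; python3 -m handwheel '[[[0,0,0,-0.022,-0.033,0,0.03],[0,0,0,-0.022,-0.033,0,0.03],[0,0,0,-0.022,-0.033,0,0.03],[0,0,0,-0.022,-0.033,0,0.03],[0,0,0,0,0,0,0.03],[0,0,0,0,0,0,0.03],[0,0,0,0,0,0,0.03]]]';python3 - <<'E'
from m import *
w,s=snap("wrist","w3.png")
E
```

```text
time_s: 5.85
tcp_pos: [0.4636, 0.1679, 0.2974]
wrist_force: [0.2, -0.3, -0.5]
gripper_width: 0.497
gripper_force: 30.0
time_s: 6.55
tcp_pos: [0.4015, 0.3114, 0.297]
ee_rot: [[0.984, -0.176, -0.001], [-0.176, -0.984, -0.001], [-0.001, 0.001, -1.0]]
wrist_force: [-0.5, -0.0, -0.9]
gripper_width: 0.5
gripper_force: 30.0
```

View pics/w3.png

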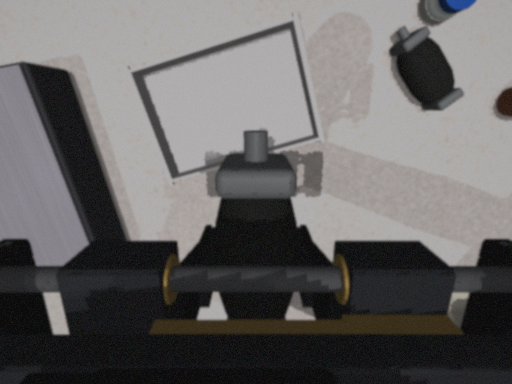

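The view shows the whole tub, with outer rim corners at about (131,70), (298,15), (322,138) and (174,182). The bulb is held in the jaws.

```bash
python3 - <<'E'
from m import *
s=r.sense()
for z,c in((.045,[(131,70),(298,15),(322,138),(174,182)]),(.004,[(146,91),(288,38),(306,130),(178,173)])):
    q=ray("wrist",c,z,s)[:,:2]; print(q.round(3).tolist(),q.mean(0).round(4))
    for i in range(4):
        d=q[(i+1)%4]-q[i]; print(np.linalg.norm(d).round(3),np.degrees(np.arctan2(d[1],d[0])).round(1)%180)
E
```

```text
[[0.554, 0.453], [0.578, 0.226], [0.42, 0.213], [0.394, 0.437]] [0.4864 0.3322]
0.228 96.0
0.159 4.699999999999989
0.225 96.4
0.16 5.6
[[0.529, 0.455], [0.561, 0.237], [0.43, 0.228], [0.399, 0.441]] [0.48 0.34]
0.221 98.4
0.132 3.9000000000000057
0.215 98.2
0.131 6.4
```

```bash
python3 -m handwheel '[[[0,0,0,0.022,-0.0272,0,0.03],[0,0,0,0.022,-0.0272,0,0.03],[0,0,0,0.022,-0.0272,0,0.03],[0,0,-0.9,0,0,0.03,0.03],[0,0,-0.9,0,0,0.04,0.03],[0,0,-0.83,0,0,0.04,0.03],[0,0,0,0,0,0.04,0.03],[0,0,0,0,0,0.04,0.03],[0,0,0,0,0,0,0.03],[0,0,0,0,0,0,0.03],[0,0,0,0,0,0,0.03]]]'
```

```text
time_s: 7.7
tcp_pos: [0.4826, 0.3818, 0.1104]
ee_rot: [[0.995, 0.098, 0.004], [0.098, -0.995, 0.004], [0.004, -0.003, -1.0]]
wrist_force: [0.3, -0.2, -0.0]
gripper_width: 0.5
gripper_force: 30.0
```

```bash
python3 -m handwheel '[[[0,0,0,0,0,0.03,0.03],[0,0,0,0,0,0.03,0.03],[0,0,0,0,0,0.02,0.03],[0,0,0,0,0,0.01,0.03],[0,0,0,0,0,0.007,0.03],[0,0,0,0,0,0,0.03],[0,0,0,0,0,0,0.03]]]';python3 -m handwheel '[[[0,0,0,0,0,0,0.062],[0,0,0,0,0,0,0.062],[0,0,0,0,0,0,0.062],[0,0,0,0,0,0,0.062]]]'|tail -3
```

```text
time_s: 8.4
tcp_pos: [0.4816, 0.3816, 0.012]
ee_rot: [[0.995, 0.099, 0.002], [0.099, -0.995, 0.002], [0.002, -0.002, -1.0]]
wrist_force: [0.4, -0.1, -0.9]
gripper_width: 0.502
gripper_force: 30.0
wrist_force: [0.1, -0.1, -0.2]
gripper_width: 0.7
gripper_force: 0.0
```

```bash
python3 -m handwheel '[[[0,0,0,0,0,-0.02,0.062],[0,0,0,0,0,-0.04,0.062],[0,0,0,0,0,-0.045,0.062],[0,0,0,0,0,-0.045,0.062],[0,0,0,-0.0036,0.0404,0,0.087],[0,0,0,-0.0036,0.0404,0,0.087],[0,0,0,-0.0036,0.0404,0,0.087],[0,0,0,-0.0036,0.0404,0,0.087],[0,0,0,-0.0036,0.0404,0,0.087],[0,0,0,-0.0036,0.0404,0,0.087],[0,0,0,-0.0036,0.0404,0,0.087],[0,0,0,-0.0036,0.0404,0,0.087]]]'|head -2; python3 -m handwheel '[[[0,0,-0.89,0,0,0,0.087],[0,0,-0.89,0,0,0,0.087],[0,0,-0.89,0,0,0,0.087],[0,0,-0.88,0,0,0,0.087],[0,0,0,0,0,0,0.087],[0,0,0,0,0,0,0.087],[0,0,0,0,0,0,0.087]]]'; python3 - <<'E'
from m import *
w,s=snap("wrist","w4.png"); R,o=pose("wrist",s); K=cal("wrist")[1]; p=R.T@(np.array([0.484,0.057,0.024])-o); u=(K@(p/p[2])).astype(int); print(u)
o=axis_from("wrist",w,(u[0],u[1]),0.024,40,70,s);print(*[np.round(x,3) for x in o])
E
```

```text
time_s: 10.0
tcp_pos: [0.4838, 0.0547, 0.1609]
time_s: 10.7
tcp_pos: [0.484, 0.0563, 0.1606]
ee_rot: [[0.892, 0.452, 0.0], [0.452, -0.892, 0.0], [0.0, -0.0, -1.0]]
wrist_force: [0.1, 0.7, 0.9]
gripper_width: 1.0
gripper_force: 0.0
[255 183   1]
[253.597 186.809] [0.48  0.057] 28.166 [58.613 94.584] 3516
```

View pics/w4.png

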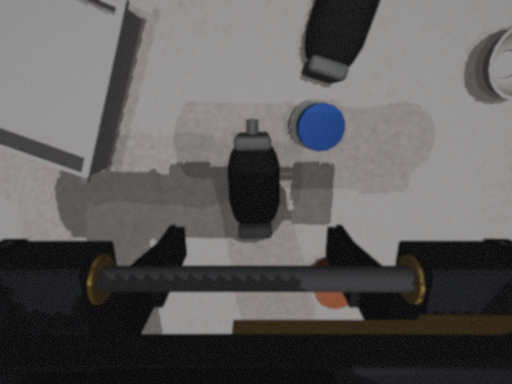

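Bulb A at (254,185) is centred and aligned, and the jar at (320,127) is clear. I descend and squeeze.

```bash
python3 -m handwheel '[[[0,0,0,-0.002,0,0.04,0.087],[0,0,0,0,0,0.04,0.087],[0,0,0,0,0,0.04,0.087],[0,0,0,0,0,0.022,0.087],[0,0,0,0,0,0.01,0.087],[0,0,0,0,0,0,0.087],[0,0,0,0,0,0,0.03],[0,0,0,0,0,0,0.03],[0,0,0,0,0,0,0.03],[0,0,0,0,0,0,0.03],[0,0,0,0,0,0,0.03],[0,0,0,0,0,0,0.03]]]'|tail -3; python3 -m handwheel '[[[0,0,0,0,0,0,0.03],[0,0,0,0,0,0,0.03],[0,0,0,0,0,0,0.03],[0,0,0,0,0,0,0.03],[0,0,0,0,0,0,0.03],[0,0,0,0,0,0,0.03]]]'
```

```text
wrist_force: [-1.3, -0.7, 6.6]
gripper_width: 0.541
gripper_force: 7.0
time_s: 12.55
tcp_pos: [0.4826, 0.0555, 0.0092]
ee_rot: [[0.891, 0.454, 0.001], [0.454, -0.891, 0.0], [0.001, 0.0, -1.0]]
wrist_force: [-1.1, 0.5, 5.2]
gripper_width: 0.503
gripper_force: 29.9
```

The width is 43.8 mm, so A is slack too and also goes to the tub.

```bash
python3 -m handwheel '[[[0,0,0,0,0,-0.015,0.03],[0,0,0,0,0,-0.03,0.03],[0,0,0,0,0,-0.04,0.03],[0,0,0,0,0,-0.04,0.03],[0,0,0,0,0,-0.03,0.03],[0,0,0,0,0,0,0.03],[0,0,0,0.0185,-0.0333,0,0.03],[0,0,0,0.0185,-0.0333,0,0.03],[0,0,0,0.0185,-0.0333,0,0.03],[0,0,0,0.0185,-0.0333,0,0.03],[0,0,0,0.0185,-0.0333,0,0.03],[0,0,0,0.0185,-0.0333,0,0.03]]]'|tail -3; python3 -m handwheel '[[[0,0,0.89,0,0,0,0.03],[0,0,0.89,0,0,0,0.03],[0,0,0.89,0,0,0,0.03],[0,0,0.88,0,0,0,0.03],[0,0,0,0,0,0,0.03],[0,0,0,0,0,0,0.03],[0,0,0,0,0,0,0.03]]]';python3 - <<'E'
from m import *
snap("wrist","w5.png")
E
```

```text
wrist_force: [0.3, 0.0, -1.9]
gripper_width: 0.504
gripper_force: 29.9
time_s: 14.45
tcp_pos: [0.4903, 0.2835, 0.1629]
ee_rot: [[0.995, 0.1, -0.001], [0.1, -0.995, -0.001], [-0.001, 0.001, -1.0]]
wrist_force: [-0.4, 0.3, -1.7]
gripper_width: 0.501
gripper_force: 29.9
```

View pics/w5.png

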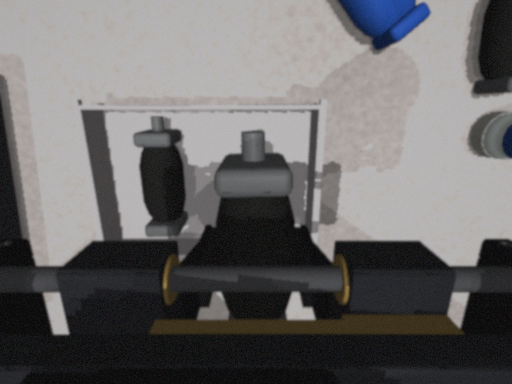

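Bulb B lies flat in the tub at (160,185). The tub's right half is free and the held bulb is aligned with it. I lower and release.

```bash
python3 -m handwheel '[[[0,0,0,0,0,0.03,0.03],[0,0,0,0,0,0.04,0.03],[0,0,0,0,0,0.03,0.03],[0,0,0,0,0,0.025,0.03],[0,0,0,0,0,0.013,0.03],[0,0,0,0,0,0.009,0.03],[0,0,0,0,0,0,0.03],[0,0,0,0,0,0,0.03],[0,0,0,0,0,0,0.062],[0,0,0,0,0,0,0.062],[0,0,0,0,0,0,0.062],[0,0,0,0,0,0,0.062]]]'
```

```text
time_s: 15.7
tcp_pos: [0.4909, 0.284, 0.0172]
ee_rot: [[0.995, 0.099, 0.001], [0.099, -0.995, 0.001], [0.001, -0.001, -1.0]]
wrist_force: [0.2, 0.9, -0.0]
gripper_width: 0.695
gripper_force: 0.0
```

```bash
python3 -m handwheel '[[[0,0,0,0,0,-0.02,0.062],[0,0,0,0,0,-0.04,0.062],[0,0,0,0,0,-0.045,0.062],[0,0,0,0,0,-0.045,0.062],[0,0,0,0.0248,0.0401,0,0.087],[0,0,0,0.0248,0.0401,0,0.087],[0,0,0,0.0248,0.0401,0,0.087],[0,0,0,0.0248,0.0401,0,0.087],[0,0,0,0.0248,0.0401,0,0.087],[0,0,0,0.0248,0.0401,0,0.087],[0,0,-0.88,0,0,0,0.087],[0,0,0,0,0,0,0.087]]]'|head -2; python3 -m handwheel '[[[0,0,0,0,0,0,0.087],[0,0,0,0,0,0,0.087],[0,0,0,0,0,0,0.087]]]'; python3 - <<'E'
from m import *
w,s=snap("wrist","w6.png"); R,o=pose("wrist",s); K=cal("wrist")[1]; p=R.T@(np.array([0.663,0.059,0.024])-o); u=(K@(p/p[2])).astype(int); print(u)
o=axis_from("wrist",w,(u[0],u[1]),0.024,40,65,s);print(*[np.round(x,3) for x in o])
E
```

```text
time_s: 16.9
tcp_pos: [0.6627, 0.0574, 0.1659]
time_s: 17.2
tcp_pos: [0.662, 0.06, 0.1669]
ee_rot: [[0.982, 0.191, 0.0], [0.191, -0.982, 0.0], [0.0, -0.0, -1.0]]
wrist_force: [0.6, -0.1, 1.3]
gripper_width: 0.997
gripper_force: 0.0
[257 181   1]
[257.1   186.692] [0.657 0.058] 10.312 [58.827 93.388] 3345
```

View pics/w6.png

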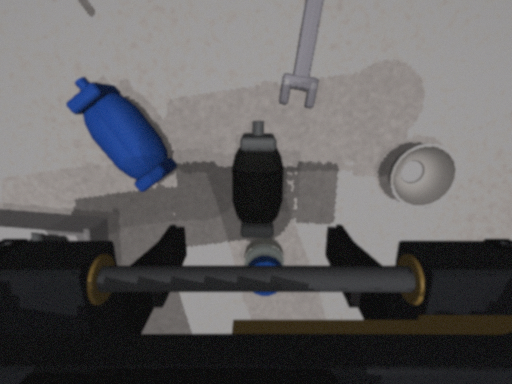

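Bulb C at (257,186) is centred and aligned. The jar is behind it at (264,265) and the dish is at (420,173), both clear. I descend and squeeze.

```bash
python3 -m handwheel '[[[0,0,0,-0.002,0.001,0.04,0.087],[0,0,0,0,0,0.04,0.087],[0,0,0,0,0,0.04,0.087],[0,0,0,0,0,0.028,0.087],[0,0,0,0,0,0.01,0.087],[0,0,0,0,0,0,0.087],[0,0,0,0,0,0,0.03],[0,0,0,0,0,0,0.03],[0,0,0,0,0,0,0.03],[0,0,0,0,0,0,0.03],[0,0,0,0,0,0,0.03],[0,0,0,0,0,0,0.03]]]'|tail -3; python3 -m handwheel '[[[0,0,0,0,0,0,0.03],[0,0,0,0,0,0,0.03],[0,0,0,0,0,0,0.03],[0,0,0,0,0,0,0.03],[0,0,0,0,0,0,0.03],[0,0,0,0,0,0,0.03]]]'
```

```text
wrist_force: [-1.5, -0.2, 4.7]
gripper_width: 0.601
gripper_force: 30.0
time_s: 19.05
tcp_pos: [0.661, 0.0578, 0.0096]
ee_rot: [[0.982, 0.19, 0.001], [0.19, -0.982, 0.0], [0.001, 0.0, -1.0]]
wrist_force: [-1.5, 0.7, 6.0]
gripper_width: 0.598
gripper_force: 30.0
```

The width holds at 52 mm under 30 N, so C is firm. I carry it to a stand-off from the tray and measure the tray from near.

```bash
python3 -m handwheel '[[[0,0,0,0,0,-0.015,0.03],[0,0,0,0,0,-0.03,0.03],[0,0,0,0,0,-0.04,0.03],[0,0,0,0,0,-0.045,0.03],[0,0,0,0,0,-0.045,0.03],[0,0,0,0,0,-0.045,0.03],[0,0,0,-0.0324,0.0302,0,0.03],[0,0,0,-0.0324,0.0302,0,0.03],[0,0,0,-0.0324,0.0302,0,0.03],[0,0,0,-0.0324,0.0302,0,0.03],[0,0,0,-0.0324,0.0302,0,0.03],[0,0,0,-0.0324,0.0302,0,0.03]]]'|tail -3; python3 -m handwheel '[[[0,0,0,-0.0324,0.0302,0,0.03],[0,0,0,-0.0324,0.0302,0,0.03],[0,0,0,-0.0324,0.0302,0,0.03],[0,0,0,-0.0324,0.0302,0,0.03],[0,0,0,0,0,0,0.03],[0,0,0,0,0,0,0.03],[0,0,0,0,0,0,0.03]]]';python3 - <<'E'
from m import *
snap("wrist","w7.png")
E
```

```text
wrist_force: [0.4, -1.1, -1.1]
gripper_width: 0.601
gripper_force: 30.0
time_s: 20.95
tcp_pos: [0.4, -0.2999, 0.2287]
ee_rot: [[0.982, 0.19, 0.0], [0.19, -0.982, 0.0], [0.0, -0.0, -1.0]]
wrist_force: [0.2, 0.3, -2.0]
gripper_width: 0.596
gripper_force: 30.0
```

View pics/w7.png

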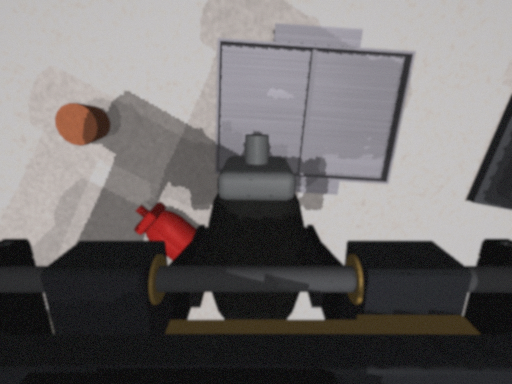

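The tray is fully in view, with rim corners at about (220,41), (413,53), (387,182) and (219,173). The rib runs from (309,48) to (302,177).

```bash
python3 - <<'E'
from m import *
s=r.sense()
q=ray("wrist",[(220,41),(413,53),(387,182),(219,173)],.022,s)[:,:2]; print(q.round(3).tolist(),q.mean(0).round(4))
for i in range(4):
    d=q[(i+1)%4]-q[i]; print(np.linalg.norm(d).round(3),np.degrees(np.arctan2(d[1],d[0])).round(1)%180)
b=ray("wrist",[(309,50),(302,176)],.013,s)[:,:2];d=b[1]-b[0];print(b.round(3),b.mean(0),np.degrees(np.arctan2(d[1],d[0]))%180)
E
```

```text
[[0.541, -0.23], [0.57, -0.452], [0.417, -0.473], [0.387, -0.252]] [ 0.4786 -0.3518]
0.224 97.6
0.155 7.599999999999994
0.222 97.8
0.156 8.3
[[ 0.553 -0.334]
 [ 0.401 -0.362]] [ 0.47702792 -0.34815349] 10.56570249317258
```

```bash
python3 -m handwheel '[[[0,0,0,0.036,0.0043,0,0.03],[0,0,0,0.035,0.0043,0,0.03],[0,0,0.5,0,0,0.03,0.03],[0,0,0,0,0,0.04,0.03],[0,0,0,0,0,0.04,0.03],[0,0,0,0,0,0.03,0.03],[0,0,0,0,0,0.03,0.03],[0,0,0,0,0,0.02,0.03],[0,0,0,0,0,0.015,0.03],[0,0,0,0,0,0.009,0.03],[0,0,0,0,0,0,0.03],[0,0,0,0,0,0,0.03]]]'; python3 -m handwheel '[[[0,0,0,0,0,0,0.068],[0,0,0,0,0,0,0.068],[0,0,0,0,0,0,0.068],[0,0,0,0,0,0,0.068],[0,0,0,0,0,-0.02,0.068],[0,0,0,0,0,-0.04,0.068],[0,0,0,0,0,-0.045,0.068],[0,0,0,0,0,-0.045,0.068],[0,0,0,-0.045,0,-0.02,0.068],[0,0,0,-0.045,0,-0.02,0.068],[0,0,0,0,0,0,0.068],[0,0,0,0,0,0,0.068]]]'; python3 - <<'E'
from m import *
w,_=snap("wrist","w8.png");a,_=snap("scene","s8.png");b,_=snap("side","d8.png")
z=lambda im:cv2.resize(im[130:290,70:390],(480,240))
cv2.imwrite("pics/f8.png",np.hstack([np.vstack([z(a),cv2.resize(b[110:260,190:380],(480,300))]),cv2.resize(w,(300,225)) if 0 else np.vstack([cv2.resize(w,(320,240)),np.zeros((300,320,3),np.uint8)])])[:,:,::-1])
E
```

```text
time_s: 22.2
tcp_pos: [0.472, -0.295, 0.015]
ee_rot: [[0.99, 0.139, 0.001], [0.139, -0.99, -0.0], [0.001, 0.001, -1.0]]
wrist_force: [-0.5, 1.2, -1.8]
gripper_width: 0.595
gripper_force: 30.0
time_s: 23.4
tcp_pos: [0.3816, -0.3081, 0.2057]
ee_rot: [[0.991, 0.137, 0.003], [0.137, -0.991, -0.001], [0.003, 0.001, -1.0]]
wrist_force: [0.6, 0.4, -0.5]
gripper_width: 0.78
gripper_force: 0.0
```

View pics/f8.png

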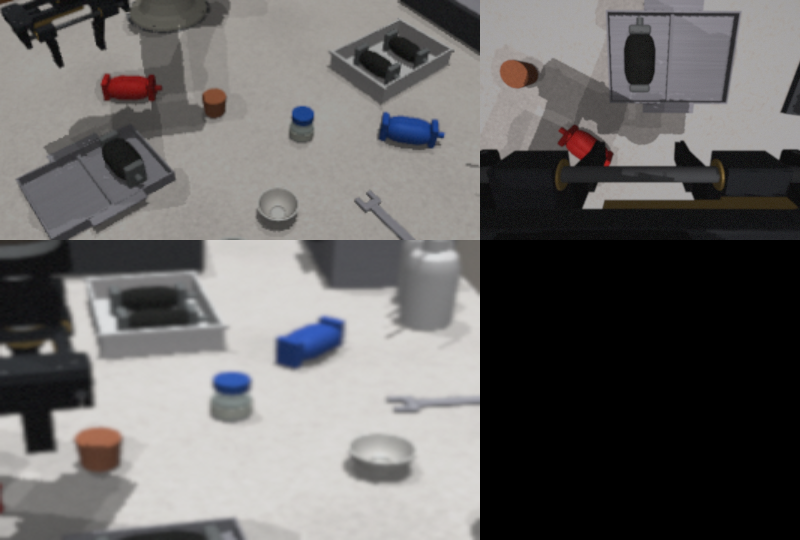

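The montage shows both slack bulbs side by side on the tub floor at (375,63) and (405,47). The firm bulb lies in a tray bay at (122,158). The jar, bung and dish are undisturbed and the gripper touches nothing.

```bash
python3 -c "
from station import r
print(r.finish_job())"
```

```text
the job is handed in; nothing more can be done
None
```

The job is handed in: bulbs A and B squeezed slack and lie in the white tub, bulb C stayed firm and lies in the steel tray, and the dish, bung and jar look unmoved in the final pictures; no verdict came back.

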